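# Set out the condiment station

## Robot

A 6-joint arm with a two-finger parallel gripper is mounted at the origin on a cart in front of the work surface, level with it; the furniture and walls round the work are solid. World frame = base frame: x ahead of the robot, y to its left, z up, the work surface at z = 0. Lengths are in m, angles in degrees, forces in N, time in s.
With the tool pointing down it reaches from about 0.375 to 0.9 m from the base axis. Payload 3.1 kg.
Tool frame: the origin (TCP) lies between the finger pads; the fingertips stand 22 mm ahead of it and the grasp point (between the pads) lies 3 mm ahead of it; z points along the fingers, y is the line along which they close (so a half turn about z gives the same grasp; the last joint's range is limited). The gripper opens to 85 mm and grips with 20 to 120 N. Pads are 22 mm wide; open, the fingers measure 114 mm over their backs; the gripper's body (76 mm by 85 mm) begins 54 mm behind the grasp point. The pads swing forward as they close: fully open they stand 13 mm farther back than shut.
Start: joints at [60.819, 30.224, 82.088, -0, 67.689, -10.227], TCP at [0.203, 0.591, 0.253] pointing down, gripper open.
Joint ranges: [-176.69, 176.69], [-43.24, 126.21], [12.49, 139.97], [-82, 262], [0, 151.66], [-163.58, 163.58]. Speed limits (degrees/s): [159.86, 159.86, 180, 180, 180, 180].

## Interface

Orientations are given as [roll, pitch, yaw] about the fixed x, y, z axes, in that order (R = Rz(yaw) Ry(pitch) Rx(roll)).
In Python, from rig import manip, cams gives the robot as it stands.
- The arm moves only by the tool jog_arm, never from a script. Its argument "motion" is a list of rows, each a list of 7 numbers: the shift along the tool's x, y, z in units of 30 mm (1.0 is 30 mm), then the turn, a rotation vector about the tool's x, y, z in units of 6 degrees (1.0 is 6 degrees), then the opening, from -1 (shut) to 1 (fully open). In form: [[x, y, z, wx, wy, wz, grip], ...]. A call has 1 to 8 rows; each row is the pose to reach, as a shift and turn from the pose commanded when the call began, along the tool's axes at that moment; what a row does not reach only later rows make up. A row lasts 1/12 s, in which the tool goes at most 41.7 mm and 7.16 degrees, less where a joint would pass 70% of its speed; a pose out of reach is approached as far as the arm can. A call with a gripper value outside its range is refused whole. The fingers move at their own pace and stop on an object; "grip_force" is the grip in N (left out, the last holds). Time passes only in rows, so rows that repeat a pose let the fingers close. It gives the time, the measured TCP pose, the force, the opening and the grip force at its end, in the units of the state.
- manip.state(): the state, without advancing time (a new reading comes with each control period).
- cams.get_image(name): name is "side" or "top"; returns the picture (384x512x3 uint8, red, green, blue); there is no depth.
- cams.calibration(name): a dict with "fov_y" (degrees; the focal length in pixels is half the picture's height over the tangent of half this angle, whatever the lens; pixels are square), "cx", "cy" (the principal point, pixels), "k1" (the pictures are not rectified: a ray, as slopes to the right and down, at radius r is drawn at 1 + k1 r^2 times it, then the intrinsics apply), "camera_from_world" (4x4, takes a point from world to camera coordinates). Camera axes: x right, y up, looking along -z (the intrinsics and any distortion apply to the point x, -y, -z); pixel columns grow to the right and rows downward; lengths in m; the calibration is good to about 2 mm. A picture is of the moment at which its call begins. calibration takes no time and is no camera call.
- manip.hand_in(): hands the job in; it is judged then, once.
Trained networks look in the newest picture that a camera, given by its name, has taken for a name from the list of things; names that differ only in an ending like _2 or _b are one class to them, and where a whole thing is asked for, a point or a joint stands for the part that bears it (a point fixed in the world has none). Each returns a list of dicts, best first, with "confidence" (0 to 1); they miss things now and then, are a little off and sometimes report something else, mostly with a low value. They report only what shows in the picture. A call takes as long as a camera call. They do not tell look-alikes from the thing itself.
- cams.silhouettes(camera, thing): "mask" (384x512 bool, what is visible of it) and "xy" ([column, row] in pixels, amid what is visible of it).
The state is a dict: "time": time; "joint_positions": joint angles; "joint_velocities": joint speeds; "tau": joint torques, N m; "tcp_pos": TCP position; "tool_rot": TCP orientation; "wrist_force": force on the tool from outside, world axes, zero at the start; "wrist_torque": the same for the moment, N m; "opening": finger opening in m; "finger_force": force on a finger pad.
Only numpy, scipy, OpenCV 4.12 (cv2) and the standard library are available. Lean on these libraries where they do the work, as an engineer would, in place of code of your own. Each camera call takes 0.05 s, during which the arm holds its last target. There are 200 camera calls.

## Task

Set out the condiments for the customers, each in its own wooden seat: the sauce bottle upright in the large round seat, the salt shaker upright in the square seat, the small sauce cup upright in the small round seat, and the sachet flat and centred in the shallow rectangular dish. Each must sit right down on the floor of its seat. The soap pump and the drink can are not condiments: leave them standing where they are, and do not tip the sauce bottle or the shaker over on the way.

Things in the scene. Friction and masses are not known exactly. Their poses are not given: they have to be found in the camera images.
- sauce_bottle: Red plastic squeeze bottle with a white cap and white foot band, 60 mm diameter, 187 mm tall, standing upright, about 0.42 kg. Origin at the centre of its underside, z up. It is effectively 59 mm wide from 0 to 166 mm height.
- salt_shaker: White faceted salt shaker with a rounded top, about 40 mm across, 81 mm tall, upright, about 0.13 kg. Origin at the centre of its underside, z up. Can be gripped at heights up to 58 mm.
- sauce_cup: Small open dark-grey plastic portion cup, 51 mm diameter at the rim, tapering to about 36 mm at the base, 29 mm tall, upright, 15 g; it can be gripped across the rim's diameter. Origin at the centre of its underside, z up.
- sachet: White condiment sachet with a blue end, stiff, lying flat: 56 mm long (its x axis), 34 mm wide (its y axis), 16 mm thick, 15 g. Origin at the centre of its underside, z up.
- bottle_seat: Large round seat: brown wooden square block 94 x 94 mm, 24 mm high, with a round pocket of 76 mm diameter, 20 mm deep. Fixed to the counter; origin at the centre of its underside, z up, floor of the pocket 4 mm above the origin, pocket centred on the block; a dark rubber mat covers the pocket's floor and shows its outline.
- shaker_seat: Square seat: brown wooden square block 78 x 78 mm, 18 mm high, with a square pocket of 58 x 58 mm, 14 mm deep. Fixed to the counter; origin at the centre of its underside, z up, floor of the pocket 4 mm above the origin, pocket centred on the block; a dark rubber mat covers the pocket's floor and shows its outline.
- cup_seat: Small round seat: brown wooden square block 78 x 78 mm, 12 mm high, with a round pocket of 54 mm diameter, 8 mm deep. Fixed to the counter; origin at the centre of its underside, z up, floor of the pocket 4 mm above the origin, pocket centred on the block; a dark rubber mat covers the pocket's floor and shows its outline.
- sachet_dish: Shallow rectangular dish: brown wooden block 92 mm (its x axis) x 76 mm (its y axis), 10 mm high, with a rectangular pocket of 80 x 64 mm, 6 mm deep. Fixed to the counter; origin at the centre of its underside, z up, floor of the pocket 4 mm above the origin, pocket centred on the block; a dark rubber mat covers the pocket's floor and shows its outline.
- soap_pump: White hand-soap pump bottle with green marks and a spout, 71 x 63 mm, 186 mm tall, standing among the condiments. To be left alone. Origin at the centre of its underside, z up.
- drink_can: Tall slim drink can, 53 mm diameter, 134 mm tall, standing beyond the seats on the right. To be left alone. Origin at the centre of its underside, z up.
Mind the look-alikes: they are no part of the job. What is shaped like the sauce_bottle but yellow is not meant.

How it is judged (in metres and radians):
At the end, for the whole second after the job is handed in: All four condiments stand or lie on the floor of their own seats (underside within 3.5 mm of the pocket floor, tilted less than 0.12 rad), centred within 12 mm (bottle, cup) or 15 mm (shaker, sachet), released and at rest; soap pump and can within 30 mm of where they stood (horizontal distance between sauce_bottle and bottle_seat below 0.012 m and z of sauce_bottle in the frame of bottle_seat below 0.0075 m and angle between each of sauce_bottle, salt_shaker, sauce_cup, sachet's own z axis and vertical below 0.12 rad and linear speed of each of sauce_bottle, salt_shaker, sauce_cup, sachet below 0.02 m/s and contact force between the fingers and sauce_bottle below 0.05 N and horizontal distance between salt_shaker and shaker_seat below 0.015 m and z of salt_shaker in the frame of shaker_seat below 0.0075 m and contact force between the fingers and salt_shaker below 0.05 N and horizontal distance between sauce_cup and cup_seat below 0.012 m and z of sauce_cup in the frame of cup_seat below 0.0075 m and contact force between the fingers and sauce_cup below 0.05 N and horizontal distance between sachet and sachet_dish below 0.015 m and z of sachet in the frame of sachet_dish below 0.0075 m and contact force between the fingers and sachet below 0.05 N and distance of each of soap_pump, drink_can from where it was at the start of the episode below 0.03 m); the robot touches nothing.
It fails at once if the sauce bottle or the shaker is tipped over (angle between any of sauce_bottle, salt_shaker's own z axis and vertical above 0.8 rad).
It fails at once if the soap pump or the can is knocked over or carried away (angle between any of soap_pump, drink_can's own z axis and vertical above 0.5 rad or distance of any of soap_pump, drink_can from where it was at the start of the episode above 0.05 m).
It also fails if it takes over 120 s, if anything falls off the work surface, if the arm or the gripper's body presses on something with over 40 N, if the wrist force passes 120 N, or if a joint passes its speed limit or range.

## Working session

There is one attempt and no reset: what is moved stays moved. The work goes in short steps, Python scripts to look and compute and a tool call to move; the robot and the scene stay as the last step left them, time stands still between calls to the robot, and variables do not carry over. Pictures are saved under pics/ and viewed, at most 14 in all, crops included, and the job is handed in when it is done.

Besides the shell and the picture viewer there is one more tool, called after ">>>" as name(argument=value, ...), one argument or row to a line, values as JSON. jog_arm: Moves the arm, as the interface text tells. Its arguments: {"type":"object","properties":{"motion":{"type":"array"},"grip_force":{"type":"number"}},"required":["motion"]}

```bash
ls; mkdir -p pics
python3 - <<'E'
from rig import manip,cams
import cv2
for n in("side","top"):
    cv2.imwrite(f"pics/{n}0.png",cams.get_image(n)[:,:,::-1]); print(n,cams.calibration(n))
print(manip.state())
E
```

```text
pics
side {'fov_y': 48.975340844837284, 'cx': 255.7081952638531, 'cy': 194.98250164878618, 'k1': -0.11655480425184735, 'camera_from_world': array([[ 0.99985369,  0.01209125, -0.01209924, -0.52406446],
       [ 0.00410324,  0.51714592,  0.85588741, -0.01334734],
       [ 0.01660582, -0.85581184,  0.51702064, -1.42507282],
       [ 0.        ,  0.        ,  0.        ,  1.        ]])}
top {'fov_y': 53.34229693306587, 'cx': 250.1942036201542, 'cy': 190.8884651455721, 'k1': -0.05022976528582409, 'camera_from_world': array([[-0.01448864, -0.99987562, -0.00623094,  0.01338362],
       [ 0.99829279, -0.01481778,  0.05649719, -0.53950244],
       [-0.05658249, -0.00540174,  0.99838331, -1.12919362],
       [ 0.        ,  0.        ,  0.        ,  1.        ]])}
{'time': 0.1, 'joint_positions': array([ 6.08192567e+01,  3.02729562e+01,  8.21499838e+01, -2.43420920e-03,
        6.76896888e+01, -1.02267210e+01]), 'joint_velocities': array([ 0.05035246, -0.05587395, -0.20096114,  0.02766074,  0.00064653,
        0.05519121]), 'tau': array([-5.15566771e-04, -4.43302703e+01, -1.78586000e+01, -2.44568573e-04,
        3.89349356e-03, -1.99039181e-05]), 'tcp_pos': array([0.20267958, 0.59057802, 0.25243355]), 'tool_rot': array([-1.79888761e+02, -1.77821055e-02,  1.61046887e+02]), 'wrist_force': array([ 0.53520479,  0.04609612, -0.35681362]), 'wrist_torque': array([ 0.01172116, -0.01450502,  0.02664493]), 'finger_force': 0.0, 'opening': 0.08527534291697385}
```

View pics/top0.png

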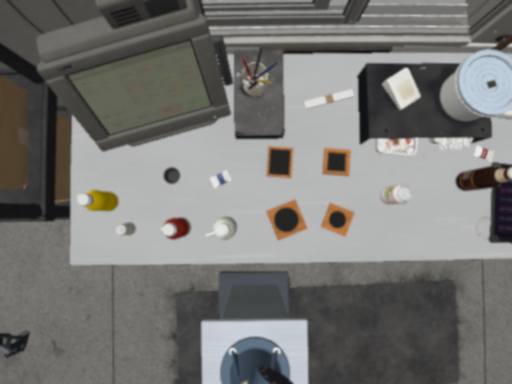

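View pics/side0.png

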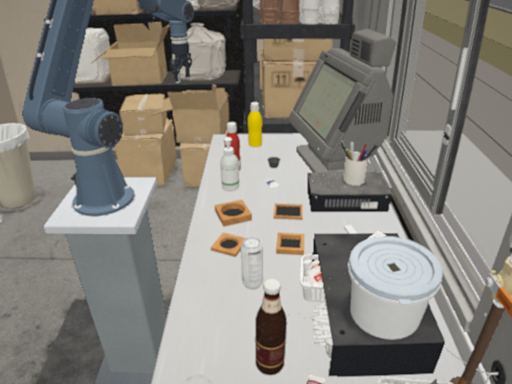

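The top view shows the yellow look-alike at (100,201), shaker (124,229), red bottle (176,228), pump (223,229), cup (171,176) and sachet (220,179). The seats are bottle (287,219), cup (337,219), dish (280,162) and shaker (337,162), with the can at (396,194). The side view shows the same layout.

```bash
cat > h.py <<'E'
import numpy as np,cv2
from rig import manip,cams
from scipy.optimize import least_squares
CV=np.diag([1,-1,-1.])
def K(n):
    c=cams.calibration(n); f=192/np.tan(np.radians(c["fov_y"]/2)); T=np.array(c["camera_from_world"])
    return np.array([[f,0,c["cx"]],[0,f,c["cy"]],[0,0,1.]]),np.array([c["k1"],0,0,0,0.]),CV@T[:3,:3],CV@T[:3,3]
def proj(n,P):
    k,d,R,t=K(n); return cv2.projectPoints(np.array(P,float).reshape(-1,3),cv2.Rodrigues(R)[0],t,k,d)[0][:,0]
def unproj(n,uv,z):
    k,d,R,t=K(n); p=cv2.undistortPoints(np.array(uv,float).reshape(-1,1,2),k,d)[:,0]
    r=np.c_[p,np.ones(len(p))]@R; c=-R.T@t
    return c+r*((z-c[2])/r[:,2])[:,None]
def cyl(prof):
    a=np.linspace(0,2*np.pi,40)
    return np.concatenate([np.c_[r*np.cos(a),r*np.sin(a),0*a+z] for r,z in prof])
def cen(n,P):
    h=cv2.convexHull((proj(n,P)*16).astype(np.int32)); m=cv2.moments(h); return np.array([m["m10"],m["m01"]])/m["m00"]/16
def fit(n,mask,P,x0):
    ys,xs=np.nonzero(mask); c=np.array([xs.mean(),ys.mean()])
    s=least_squares(lambda q:cen(n,P+[q[0],q[1],0])-c,x0,diff_step=1e-2); return s.x
def rect(n,mask,z):
    c=max(cv2.findContours(mask.astype(np.uint8),0,1)[0],key=cv2.contourArea)[:,0]
    w=unproj(n,c,z)[:,:2]; return cv2.minAreaRect((w*1000).astype(np.float32))
M=dict(sauce_bottle=cyl([(.03,0),(.03,.14),(.015,.16),(.015,.187)]),salt_shaker=cyl([(.02,0),(.02,.07),(.012,.081)]),
 sauce_cup=cyl([(.018,0),(.0255,.029)]),soap_pump=cyl([(.033,0),(.033,.12),(.012,.186)]),drink_can=cyl([(.0265,0),(.0265,.134)]))
E
cat > m.py <<'E'
from h import *
cams.get_image("top");cams.get_image("side")
for n in("top","side"):
  for o in M:
    for d in cams.silhouettes(n,o)[:2]:
      print(n,o,round(d["confidence"],2),np.round(d["xy"]),d["mask"].sum(),np.round(fit(n,d["mask"],M[o],[.5,.1]),4))
for o,z in dict(bottle_seat=.024,shaker_seat=.018,cup_seat=.012,sachet_dish=.010,sachet=.012).items():
    for d in cams.silhouettes("top",o)[:2]: print(o,round(d["confidence"],2),np.round(d["xy"]),d["mask"].sum(),rect("top",d["mask"],z))
E
python3 m.py
```

```text
top sauce_bottle 0.84 [ 96. 200.] 689 [0.5161 0.4361]
top sauce_bottle 0.63 [175. 229.] 508 [0.4369 0.2131]
top salt_shaker 0.58 [124. 228.] 182 [0.4331 0.3723]
top sauce_cup 0.68 [172. 178.] 238 [0.59   0.2396]
top soap_pump 0.83 [225. 229.] 427 [0.4352 0.077 ]
top drink_can 0.97 [395. 196.] 525 [ 0.5214 -0.4082]
side sauce_bottle 0.87 [230. 145.] 398 [0.4366 0.2758]
side sauce_bottle 0.71 [252. 128.] 522 [0.5162 0.4134]
side salt_shaker 0.43 [229. 242.] 553 [ 0.4504 -0.298 ]
side sauce_cup 0.68 [252. 264.] 1092 [ 0.5179 -0.3532]
side sauce_cup 0.65 [275. 160.] 113 [0.5901 0.2372]
side soap_pump 0.57 [230. 170.] 657 [0.4338 0.0589]
side drink_can 0.78 [250. 264.] 1077 [ 0.5199 -0.411 ]
bottle_seat 0.7 [286. 218.] 1044 ((454.18902587890625, -99.96974182128906), (95.80811309814453, 99.11990356445312), 20.678237915039062)
shaker_seat 0.6 [337. 160.] 676 ((624.154052734375, -253.58633422851562), (78.56012725830078, 80.87779998779297), 88.21766662597656)
cup_seat 0.68 [337. 218.] 689 ((451.3066101074219, -253.84339904785156), (78.66928100585938, 80.4208984375), 68.56346893310547)
sachet_dish 0.7 [280. 158.] 775 ((628.3561401367188, -85.12611389160156), (76.26422882080078, 93.26435089111328), 85.41569519042969)
sachet_dish 0.21 [224. 229.] 422 ((426.8888854980469, 93.08751678466797), (61.507747650146484, 86.71949005126953), 44.31822204589844)
```

```bash
cat > m2.py <<'E'
from h import *
im=cv2.imread("pics/top0.png"); g=im.max(2)
for nm,(u,v),z in [("bottle",(287,219),.004),("shaker",(337,162),.004),("cup",(337,219),.004),("dish",(280,162),.004)]:
    s=np.zeros(g.shape,np.uint8); s[v-22:v+22,u-22:u+22]=1
    m=(g<70)&(s>0); print(nm,m.sum(),[np.round(q,1) for q in rect("top",m,z)])
c=im[160:200,200:242]; print(np.median(c.reshape(-1,3),0))
d=np.abs(c.astype(int)-np.median(c.reshape(-1,3),0)).max(2)
m=np.zeros(g.shape,bool); m[160:200,200:242]=d>18; print(m.sum(),rect("top",m,.012))
for d in cams.silhouettes("side","sachet")[:2]: print(d["confidence"],d["xy"],unproj("side",d["xy"],.012))
a=cv2.resize(im[140:250,90:245],None,fx=5,fy=5,interpolation=cv2.INTER_CUBIC); cv2.imwrite("pics/c1.png",a)
cv2.imwrite("pics/c2.png",cv2.resize(m[140:250,90:245].astype(np.uint8)*255,None,fx=3,fy=3))
E
python3 m2.py
```

```text
bottle 395 [array([ 452.4, -101.1]), array([66.3, 63.1]), np.float64(89.1)]
shaker 248 [array([ 626. , -256.8]), array([49.4, 45.9]), np.float64(89.2)]
cup 175 [array([ 451.5, -255. ]), array([42.4, 42.2]), np.float64(88.6)]
dish 415 [array([628.4, -83.3]), array([54.6, 70.4]), np.float64(88.8)]
[184. 184. 183.]
211 ((577.3304443359375, 95.27790069580078), (37.899200439453125, 57.897865295410156), 25.8018856048584)
0.39 [270.9, 182.0] [[0.57678232 0.08990509 0.012     ]]
```

View pics/c1.png

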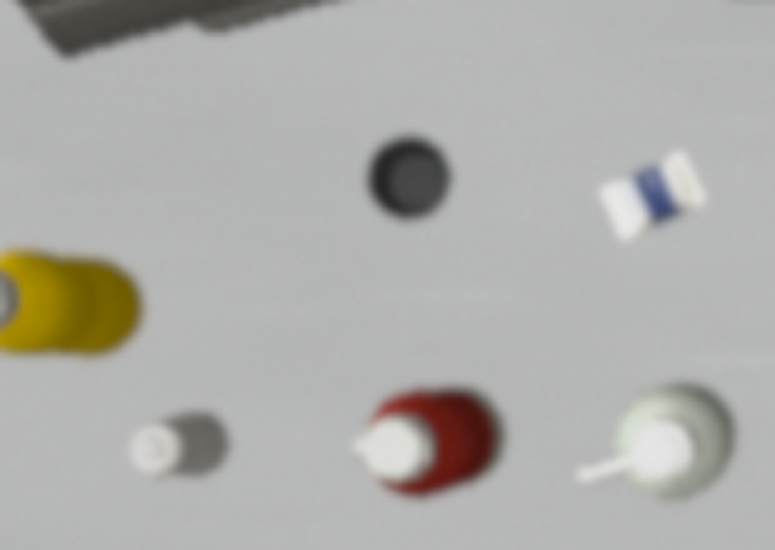

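The close-up confirms everything is upright, with the sachet's long axis at about 116° in world. The seat measurements agree with the given sizes. I'll take the bottle first.

```bash
cat > go.py <<'E'
import sys
from h import *
from scipy.spatial.transform import Rotation as R
# go.py x y z yaw : units from the measured pose
s=manip.state(); x,y,z,yaw=map(float,sys.argv[1:5])
r=R.from_euler("xyz",s["tool_rot"],degrees=True); t=R.from_euler("xyz",[180,0,yaw],degrees=True)
print(np.round(r.inv().apply(np.array([x,y,z])-s["tcp_pos"])/.03,2),np.round((r.inv()*t).as_rotvec(degrees=True)/6,2),np.round(s["tcp_pos"],4),round(s["time"],2))
E
python3 go.py .437 .213 .30 90
```

```text
[-11.47  -9.39  -1.56] [ 0.   -0.   11.84] [0.203  0.5911 0.2533] 1.0
```

>>> jog_arm(
  motion=[
    [-11.47,-9.38,-1.67,0,0,11.84,1],
    [-11.47,-9.38,-1.67,0,0,11.84,1],
    [-11.47,-9.38,-1.67,0,0,11.84,1],
    [-11.47,-9.38,-1.67,0,0,11.84,1],
    [-11.47,-9.38,-1.67,0,0,11.84,1],
    [-11.47,-9.38,-1.67,0,0,11.84,1],
    [-11.47,-9.38,-1.67,0,0,11.84,1],
    [-11.47,-9.38,-1.67,0,0,11.84,1],
  ],
)

```text
time: 1.67
tcp_pos: [0.378, 0.3078, 0.2911]
tool_rot: [180.0, -0.0, 103.4]
wrist_force: [1.7, 0.6, -0.3]
opening: 0.0854
finger_force: 0.0
```

```bash
python3 go.py .437 .213 .30 90
```

```text
[-3.53  1.18 -0.3 ] [ 0.01 -0.    2.24] [0.378  0.3078 0.2911] 1.67
```

>>> jog_arm(
  motion=[
    [-3.3,1.1,-0.2,0,0,2.24,1],
    [-3.3,1.1,-0.2,0,0,2.24,1],
    [-3.3,1.1,-0.2,0,0,2.24,1],
    [-3.3,1.1,-0.2,0,0,2.24,1],
    [-3.3,1.1,-0.2,0,0,2.24,1],
  ],
)

```text
time: 2.08
tcp_pos: [0.4336, 0.2203, 0.2968]
tool_rot: [180.0, -0.0, 90.1]
wrist_force: [0.6, 0.1, -0.5]
opening: 0.0858
finger_force: 0.0
```

```bash
python3 go.py .437 .213 .151 90
```

```text
[-0.25  0.11  4.86] [ 0.   -0.    0.02] [0.4336 0.2203 0.2968] 2.08
```

>>> jog_arm(
  motion=[
    [-0.25,0.11,0.6,0,0,0,1],
    [-0.25,0.11,1.8,0,0,0,1],
    [-0.25,0.11,3.0,0,0,0,1],
    [-0.25,0.11,4.0,0,0,0,1],
    [-0.25,0.11,4.8,0,0,0,1],
    [-0.25,0.11,4.8,0,0,0,1],
  ],
)

```text
time: 2.58
tcp_pos: [0.4322, 0.2142, 0.1487]
tool_rot: [-179.4, 0.1, 90.4]
wrist_force: [-1.1, 0.3, 0.7]
opening: 0.0852
finger_force: 0.0
```

>>> jog_arm(
  motion=[
    [0,0,0,0,0,0,-0.2],
    [0,0,0,0,0,0,-0.2],
    [0,0,0,0,0,0,-0.2],
    [0,0,0,0,0,0,-0.2],
    [0,0,0,0,0,0,-1],
    [0,0,0,0,0,0,-1],
    [0,0,0,0,0,0,-1],
    [0,0,0,0,0,0,-1],
  ],
  grip_force=50,
)

```text
time: 3.25
tcp_pos: [0.4366, 0.2141, 0.1543]
tool_rot: [179.9, -0.1, 90.3]
wrist_force: [-2.4, -0.5, 7.2]
opening: 0.0579
finger_force: 54.0
```

>>> jog_arm(
  motion=[
    [0,0,-0.4,0,0,0,-1],
    [0,0,-1.2,0,0,0,-1],
    [0,0,-2.3,0,0,0,-1],
    [0,0,-3.4,0,0,0,-1],
    [0,0,-4.6,0,0,0,-1],
    [0,0,-5.8,0,0,0,-1],
    [0,0,-6.8,0,0,0,-1],
    [0,0,-7.3,0,0,0,-1],
  ],
)

```text
time: 3.92
tcp_pos: [0.4375, 0.2139, 0.3762]
tool_rot: [179.5, -0.1, 90.3]
wrist_force: [0.7, 0.2, -3.7]
opening: 0.0574
finger_force: 55.9
```

```bash
python3 go.py .453 -.1005 .37 90;python3 - <<'E'
from h import *
cv2.imwrite("pics/s1.png",cams.get_image("side")[:,:,::-1])
E
```

```text
[-10.48   0.46   0.19] [ 0.08 -0.02  0.05] [0.4375 0.2139 0.3762] 3.92
```

View pics/s1.png

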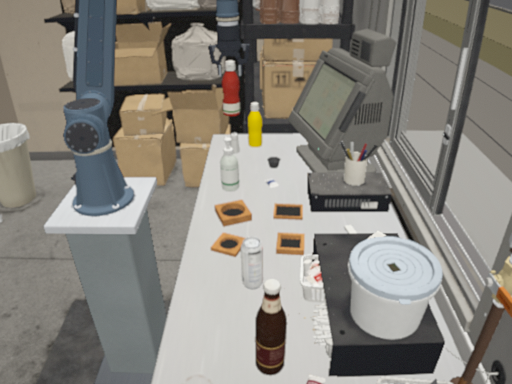

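The side view shows the red bottle upright in the gripper at (231,90), well clear of the pump. Next I carry it over the seat.

>>> jog_arm(
  motion=[
    [-0.6,0.1,0,0.08,0,0.05,-1],
    [-1.7,0.2,0,0.08,0,0.05,-1],
    [-3,0.3,0,0.08,0,0.05,-1],
    [-4.3,0.4,0,0.08,0,0.05,-1],
    [-5.6,0.5,0,0.08,0,0.05,-1],
    [-6.9,0.5,0,0.08,0,0.05,-1],
    [-8.2,0.5,0,0.08,0,0.05,-1],
    [-9.5,0.5,0,0.08,0,0.05,-1],
  ],
)

```text
time: 4.63
tcp_pos: [0.4516, -0.0727, 0.3704]
tool_rot: [-179.4, -0.0, 90.0]
wrist_force: [0.8, 0.3, -4.0]
opening: 0.058
finger_force: 55.6
```

```bash
python3 go.py .453 -.1005 .37 90
```

```text
[-0.93  0.05  0.01] [-0.1  -0.01  0.  ] [ 0.4516 -0.0727  0.3704] 4.63
```

>>> jog_arm(
  motion=[
    [-0.4,0,0.6,-0.03,0,0,-1],
    [-0.85,0,1.5,-0.03,0,0,-1],
    [-0.85,0,2.6,-0.03,0,0,-1],
    [-0.85,0,3.7,-0.03,0,0,-1],
    [-0.85,0,4.6,-0.03,0,0,-1],
    [-0.85,0,5.2,-0.03,0,0,-1],
    [-0.85,0,5.4,-0.03,0,0,-1],
    [-0.85,0,5.4,-0.03,0,0,-1],
  ],
)

```text
time: 5.3
tcp_pos: [0.4499, -0.0961, 0.2077]
tool_rot: [-179.4, -0.1, 90.0]
wrist_force: [-0.3, 0.4, -4.0]
opening: 0.0579
finger_force: 55.5
```

```bash
python3 go.py .453 -.1005 .1565 90;python3 - <<'E'
from h import *
im=cams.get_image("side"); d=cams.silhouettes("side","sauce_bottle")
cv2.imwrite("pics/s2.png",cv2.resize(im[90:250,180:310,::-1],None,fx=4,fy=3.6*1.0,interpolation=2))
t=cams.get_image("top"); cv2.imwrite("pics/t2.png",cv2.resize(t[170:270,230:350,::-1],None,fx=5,fy=5,interpolation=2))
print([(x["confidence"],x["xy"],x["mask"].sum()) for x in d])
E
```

```text
[-0.15  0.12  1.71] [-0.1  -0.02 -0.  ] [ 0.4499 -0.0961  0.2077] 5.3
[(0.95, [254.3, 122.5], np.int64(496)), (0.85, [228.5, 178.9], np.int64(1055))]
```

View pics/s2.png

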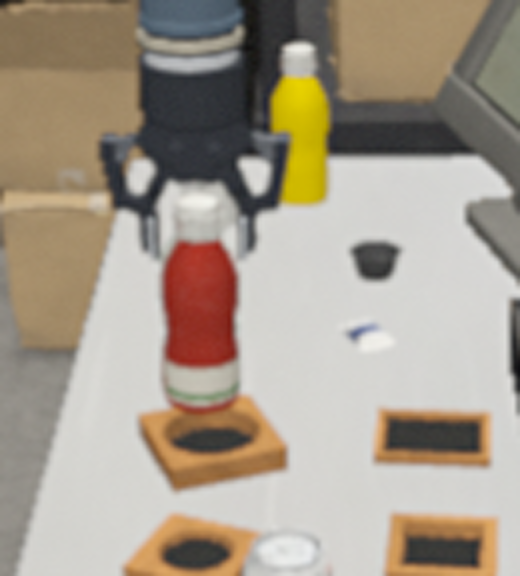

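The bottle is upright between the pads above its seat, with its foot at full-image (230,202). I'll fit its position in the hand before lowering it.

Run:
```python
from h import *
z=manip.state()["tcp_pos"][2]-.1525
d=[x for x in cams.silhouettes("side","sauce_bottle") if x["xy"][1]>150][0]
ys,xs=np.nonzero(d["mask"]); print(z,xs.min(),xs.max(),ys.min(),ys.max())
P=M["sauce_bottle"]
for q in([.45,-.1],[.45,-.09],[.45,-.11]):
    p=proj("side",P+[*q,z]); print(q,p.min(0),p.max(0))
print(fit("side",d["mask"],P+[0,0,z],[.45,-.1]))
# seat from side, same camera
for e in cams.silhouettes("side","bottle_seat")[:1]:
    a=np.array([[i,j,k] for i in(-.047,.047) for j in(-.047,.047) for k in(0,.024)]); c,s=np.cos(.36),np.sin(.36)
    print(e["confidence"],fit("side",e["mask"],a@np.array([[c,s,0],[-s,c,0],[0,0,1]]),[.45,-.1]))
```

```text
0.05815261777504685 219 240 143 203
[0.45, -0.1] [218.81394477 141.69105566] [240.79562982 204.53952808]
[0.45, -0.09] [219.11258718 140.29487943] [240.93180035 202.7802509 ]
[0.45, -0.11] [218.51119368 143.10739265] [240.65771751 206.32241247]
[ 0.44957335 -0.10906763]
```

View pics/t2.png

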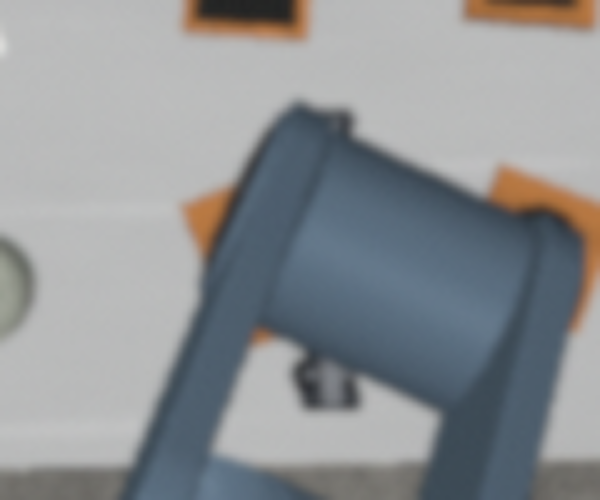

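The top view is blocked by the arm. The side fit puts the bottle within about 3 mm of the TCP in y, so I'll lower it.

>>> jog_arm(
  motion=[
    [-0.11,0.12,0,0,0,0,-1],
    [-0.11,0.12,0.5,0,0,0,-1],
    [-0.11,0.12,1.0,0,0,0,-1],
    [-0.11,0.12,1.4,0,0,0,-1],
    [-0.11,0.12,1.55,0,0,0,-1],
    [-0.11,0.12,1.62,0,0,0,-1],
    [-0.11,0.12,1.62,0,0,0,-1],
  ],
)

```text
time: 6.13
tcp_pos: [0.4553, -0.1003, 0.1612]
tool_rot: [-179.7, 0.0, 90.0]
wrist_force: [-0.1, 1.0, -4.4]
opening: 0.0579
finger_force: 55.7
```

>>> jog_arm(
  motion=[
    [0,-0.06,0.06,0,0,0,-1],
    [0,-0.06,0.12,0,0,0,-1],
    [0,-0.06,0.18,0,0,0,-1],
    [0,-0.06,0.18,0,0,0,-1],
  ],
)

```text
time: 6.47
tcp_pos: [0.4534, -0.1005, 0.1584]
tool_rot: [-179.8, 0.1, 90.0]
wrist_force: [-4.8, -0.2, 16.3]
opening: 0.058
finger_force: 58.0
```

Contact at the expected height. Now I release and withdraw.

>>> jog_arm(
  motion=[
    [0,0,0,0,0,0,0.5],
    [0,0,0,0,0,0,0.7],
    [0,0,0,0,0,0,1],
    [0,0,0,0,0,0,1],
    [0,0,0,0,0,0,1],
    [0,0,0,0,0,0,1],
  ],
)

```text
time: 6.97
tcp_pos: [0.4531, -0.1001, 0.1556]
tool_rot: [-179.7, 0.0, 90.0]
wrist_force: [-0.1, 0.4, -0.1]
opening: 0.0854
finger_force: 0.0
```

>>> jog_arm(
  motion=[
    [0,0,-0.4,0,0,0,1],
    [0,0,-1.5,0,0,0,1],
    [0,0,-2.8,0,0,0,1],
    [0,0,-4,0,0,0,1],
    [1.2,0,-4.5,0,0,0,1],
    [2.4,0,-4.5,0,0,0,1],
    [3.6,0,-4.5,0,0,0,1],
    [4.8,0,-4.5,0,0,0,1],
  ],
)

```text
time: 7.63
tcp_pos: [0.4536, 0.0452, 0.2912]
tool_rot: [-179.8, 0.0, 89.9]
wrist_force: [-0.2, 0.7, -0.4]
opening: 0.0853
finger_force: 0.0
```

```bash
python3 go.py .433 .372 .28 90
python3 - <<'E'
from h import *
t=cams.get_image("top"); cv2.imwrite("pics/t3.png",t[:,:,::-1])
for d in cams.silhouettes("top","sauce_bottle"): print(d["confidence"],d["xy"],fit("top",d["mask"],M["sauce_bottle"]+[0,0,.004],[.45,-.1]))
E
```

```text
[10.89 -0.7   0.37] [-0.04  0.   -0.01] [0.4536 0.0452 0.2912] 7.63
0.98 [94.7, 198.9] [0.51583251 0.43465184]
0.74 [169.2, 175.4] [0.58368424 0.22725061]
0.68 [290.9, 219.6] [ 0.4536028  -0.09991726]
```

The bottle measures (0.4536, -0.0999), which is centred. Next is the shaker.

>>> jog_arm(
  motion=[
    [1.3,-0.1,0,0,0,0,1],
    [2.6,-0.2,0,0,0,0,1],
    [3.9,-0.3,0,0,0,0,1],
    [5.2,-0.4,0,0,0,0,1],
    [6.5,-0.5,0,0,0,0,1],
    [7.8,-0.6,0,0,0,0,1],
    [9.1,-0.7,0,0,0,0,1],
    [10.3,-0.7,0,0,0,0,1],
  ],
)

```text
time: 8.4
tcp_pos: [0.4322, 0.3544, 0.2904]
tool_rot: [-179.7, 0.0, 90.0]
wrist_force: [0.5, -1.0, 0.4]
opening: 0.0849
finger_force: 0.0
```

```bash
python3 go.py .433 .372 .045 90
```

```text
[0.59 0.08 8.18] [-0.06  0.01  0.01] [0.4322 0.3544 0.2904] 8.4
```

>>> jog_arm(
  motion=[
    [0.58,0.05,0.5,0,0,0,1],
    [0.58,0.05,1.8,0,0,0,1],
    [0.58,0.05,3.1,0,0,0,1],
    [0.58,0.05,4.4,0,0,0,1],
    [0.58,0.05,5.7,0,0,0,1],
    [0.58,0.05,7.0,0,0,0,1],
    [0.58,0.05,8.1,0,0,0,1],
    [0.58,0.05,8.1,0,0,0,1],
  ],
)

```text
time: 9.07
tcp_pos: [0.4292, 0.3671, 0.0407]
tool_rot: [-179.0, 0.4, 90.0]
wrist_force: [-1.0, -0.3, 0.1]
opening: 0.0854
finger_force: 0.0
```

>>> jog_arm(
  motion=[
    [0,0,0,0,0,0,0.4],
    [0,0,0,0,0,0,0.2],
    [0,0,0,0,0,0,0],
    [0,0,0,0,0,0,-0.4],
    [0,0,0,0,0,0,-1],
    [0,0,0,0,0,0,-1],
    [0,0,0,0,0,0,-1],
    [0,0,0,0,0,0,-1],
  ],
  grip_force=35,
)

```text
time: 9.73
tcp_pos: [0.4338, 0.371, 0.0507]
tool_rot: [-179.9, -0.1, 90.0]
wrist_force: [-1.4, -0.7, 6.5]
opening: 0.0333
finger_force: 34.4
```

>>> jog_arm(
  motion=[
    [0,0,-0.4,0,0,0,-1],
    [0,0,-1.2,0,0,0,-1],
    [0,0,-2.3,0,0,0,-1],
    [0,0,-3.4,0,0,0,-1],
    [0,0,-4.6,0,0,0,-1],
    [0,0,-5.8,0,0,0,-1],
    [0,0,-6.8,0,0,0,-1],
    [0,0,-7.2,0,0,0,-1],
  ],
)

```text
time: 10.4
tcp_pos: [0.4357, 0.3715, 0.2707]
tool_rot: [179.7, -0.3, 90.0]
wrist_force: [1.1, 1.0, -1.3]
opening: 0.033
finger_force: 35.3
```

```bash
python3 go.py .625 -.255 .26 90
```

```text
[-20.89   6.3    0.27] [ 0.04 -0.05  0.01] [0.4357 0.3715 0.2707] 10.4
```

>>> jog_arm(
  motion=[
    [-0.8,0.5,0,0,0,0,-1],
    [-2,1.1,0,0,0,0,-1],
    [-3.2,1.7,0,0,0,0,-1],
    [-4.4,2.3,0,0,0,0,-1],
    [-5.6,2.9,0,0,0,0,-1],
    [-6.8,3.5,0,0,0,0,-1],
    [-8,4.1,0,0,0,0,-1],
    [-9.2,4.7,0,0,0,0,-1],
  ],
)

```text
time: 11.07
tcp_pos: [0.5752, 0.0926, 0.2649]
tool_rot: [-179.8, 0.0, 90.0]
wrist_force: [0.1, 0.3, -1.4]
opening: 0.0329
finger_force: 35.2
```

>>> jog_arm(
  motion=[
    [-1.2,0.3,0,0,0,0,-1],
    [-2.5,0.5,0,0,0,0,-1],
    [-3.8,0.7,0,0,0,0,-1],
    [-5.1,0.9,0,0,0,0,-1],
    [-6.4,1.1,0,0,0,0,-1],
    [-7.7,1.3,0,0,0,0,-1],
    [-9,1.5,0,0,0,0,-1],
    [-10.2,1.6,0,0,0,0,-1],
  ],
)

```text
time: 11.73
tcp_pos: [0.6232, -0.2139, 0.2647]
tool_rot: [-179.8, 0.1, 90.0]
wrist_force: [0.7, 0.8, -1.2]
opening: 0.0329
finger_force: 35.2
```

```bash
python3 go.py .625 -.255 .0547 90
```

```text
[-1.36  0.08  7.  ] [-0.03  0.01 -0.  ] [ 0.6232 -0.2139  0.2647] 11.73
```

>>> jog_arm(
  motion=[
    [-0.8,0.05,0.3,0,0,0,-1],
    [-1.33,0.05,1.4,0,0,0,-1],
    [-1.33,0.05,2.7,0,0,0,-1],
    [-1.33,0.05,4,0,0,0,-1],
    [-1.33,0.05,5.2,0,0,0,-1],
    [-1.33,0.05,6,0,0,0,-1],
    [-1.33,0.05,6.2,0,0,0,-1],
    [-1.33,0.05,6.2,0,0,0,-1],
  ],
)

```text
time: 12.4
tcp_pos: [0.6225, -0.2508, 0.0758]
tool_rot: [-179.5, -0.1, 90.0]
wrist_force: [0.2, 0.7, -1.3]
opening: 0.0327
finger_force: 35.2
```

```bash
python3 go.py .625 -.255 .0547 90;python3 - <<'E'
from h import *
im=cams.get_image("side")
cv2.imwrite("pics/s3.png",cv2.resize(im[150:290,220:350,::-1],None,fx=4,fy=4,interpolation=2))
E
```

```text
[-0.14  0.09  0.7 ] [-0.08 -0.02  0.  ] [ 0.6225 -0.2508  0.0758] 12.4
```

View pics/s3.png

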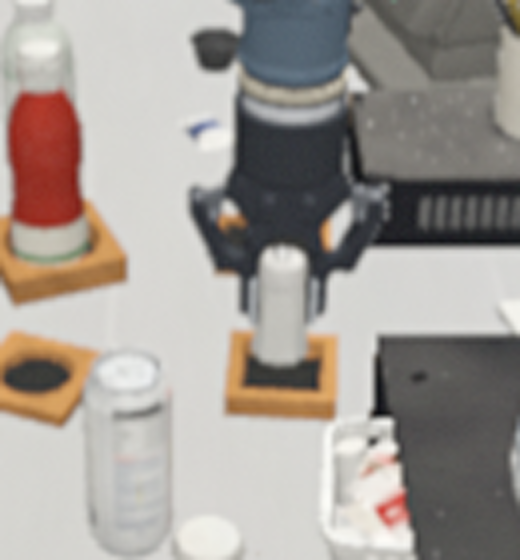

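The bottle is seated and the shaker is upright above the square seat at full-image (290,236). I'll lower it.

>>> jog_arm(
  motion=[
    [-0.1,0.07,0.1,0,0,0,-1],
    [-0.1,0.07,0.3,0,0,0,-1],
    [-0.1,0.07,0.5,0,0,0,-1],
    [-0.1,0.07,0.6,0,0,0,-1],
    [-0.1,0.07,0.66,0,0,0,-1],
    [-0.1,0.07,0.66,0,0,0,-1],
  ],
)

```text
time: 12.95
tcp_pos: [0.6253, -0.2542, 0.0565]
tool_rot: [-179.7, -0.0, 90.0]
wrist_force: [0.9, 0.5, -0.5]
opening: 0.0331
finger_force: 35.2
```

>>> jog_arm(
  motion=[
    [0,0,0.05,0,0,0,-1],
    [0,0,0.1,0,0,0,-1],
    [0,0,0.13,0,0,0,-1],
    [0,0,0.13,0,0,0,-1],
  ],
)

```text
time: 13.28
tcp_pos: [0.6258, -0.2547, 0.0547]
tool_rot: [-179.7, 0.0, 90.0]
wrist_force: [-2.5, 0.8, 6.2]
opening: 0.033
finger_force: 36.2
```

>>> jog_arm(
  motion=[
    [0,0,0,0,0,0,0],
    [0,0,0,0,0,0,0.3],
    [0,0,0,0,0,0,0.6],
    [0,0,0,0,0,0,0.6],
    [0,0,0,0,0,0,0.6],
    [0,0,0,0,0,0,0.6],
  ],
)

```text
time: 13.78
tcp_pos: [0.6255, -0.2545, 0.0528]
tool_rot: [-179.7, -0.0, 90.0]
wrist_force: [-0.1, 0.4, -0.1]
opening: 0.0686
finger_force: 0.0
```

>>> jog_arm(
  motion=[
    [0,0,-0.4,0,0,0,0.6],
    [0,0,-1.5,0,0,0,0.6],
    [0,0,-2.8,0,0,0,0.6],
    [0,0,-4,0,0,0,1],
    [1.2,0,-4.5,0,0,0,1],
    [2.5,0,-4.5,0,0,0,1],
    [3.8,0,-4.5,0,0,0,1],
    [5.1,0,-4.5,0,0,0,1],
  ],
)

```text
time: 14.45
tcp_pos: [0.6264, -0.1004, 0.1899]
tool_rot: [-179.8, 0.0, 89.9]
wrist_force: [0.2, -0.1, -0.9]
opening: 0.0856
finger_force: 0.0
```

```bash
python3 go.py .59 .239 .15 90
python3 - <<'E'
from h import *
t=cams.get_image("top"); cv2.imwrite("pics/t4.png",t[:,:,::-1])
for n in("top","side"):
  cams.get_image(n)
  for d in cams.silhouettes(n,"salt_shaker"): print(n,d["confidence"],d["xy"],fit(n,d["mask"],M["salt_shaker"]+[0,0,.004],[.6,-.25]))
E
```

```text
[11.31 -1.22  1.33] [-0.03  0.01 -0.01] [ 0.6264 -0.1004  0.1899] 14.45
top 0.52 [337.1, 159.7] [ 0.62586342 -0.24995291]
side 0.57 [290.6, 232.9] [ 0.62607384 -0.25729545]
side 0.4 [235.9, 218.4] [ 0.45927912 -0.16350004]
```

>>> jog_arm(
  motion=[
    [1.3,-0.1,0,0,0,0,1],
    [2.6,-0.3,0,0,0,0,1],
    [3.9,-0.5,0,0,0,0,1],
    [5.2,-0.7,0,0,0,0,1],
    [6.5,-0.9,0,0,0,0,1],
    [7.8,-1.1,0,0,0,0,1],
    [9.1,-1.2,0,0,0,0,1],
    [10.4,-1.2,0,0,0,0,1],
  ],
)

```text
time: 15.37
tcp_pos: [0.5904, 0.2105, 0.1885]
tool_rot: [-179.7, 0.0, 89.9]
wrist_force: [0.4, 0.7, 0.1]
opening: 0.0853
finger_force: 0.0
```

```bash
python3 go.py .59 .239 .032 90
```

```text
[0.95 0.01 5.22] [-0.05  0.   -0.02] [0.5904 0.2105 0.1885] 15.37
```

>>> jog_arm(
  motion=[
    [0.9,0,0.4,0,0,0,1],
    [0.95,0,1.6,0,0,0,1],
    [0.95,0,2.8,0,0,0,1],
    [0.95,0,4,0,0,0,1],
    [0.95,0,4.8,0,0,0,1],
    [0.95,0,5.15,0,0,0,1],
    [0.95,0,5.15,0,0,0,1],
    [0.95,0,5.15,0,0,0,1],
  ],
)

```text
time: 16.03
tcp_pos: [0.5906, 0.2381, 0.034]
tool_rot: [-179.7, -0.0, 89.9]
wrist_force: [-0.2, 0.3, 0.8]
opening: 0.0854
finger_force: 0.0
```

>>> jog_arm(
  motion=[
    [0,0,0,0,0,0,0.6],
    [0,0,0,0,0,0,0.4],
    [0,0,0,0,0,0,0.3],
    [0,0,0,0,0,0,0.2],
    [0,0,0,0,0,0,0.1],
    [0,0,0,0,0,0,0],
    [0,0,0,0,0,0,-0.1],
    [0,0,0,0,0,0,-0.1],
  ],
  grip_force=20,
)

```text
time: 16.7
tcp_pos: [0.59, 0.2392, 0.0354]
tool_rot: [-179.8, -0.0, 90.0]
wrist_force: [-2.2, -0.5, 5.5]
opening: 0.0481
finger_force: 19.8
```

>>> jog_arm(
  motion=[
    [0,0,-0.4,0,0,0,-0.1],
    [0,0,-1.2,0,0,0,-0.1],
    [0,0,-2.3,0,0,0,-0.1],
    [0,0,-3.4,0,0,0,-0.1],
    [0,0,-4.6,0,0,0,-0.1],
    [0,0,-5.8,0,0,0,-0.1],
    [0,0,-6.8,0,0,0,-0.1],
    [0,0,-7.2,0,0,0,-0.1],
  ],
)

```text
time: 17.37
tcp_pos: [0.5926, 0.2397, 0.2564]
tool_rot: [179.7, -0.1, 90.0]
wrist_force: [0.2, -0.3, -0.0]
opening: 0.0481
finger_force: 20.8
```

```bash
python3 go.py .4515 -.2545 .25 90
```

```text
[-16.47  -4.71   0.16] [ 0.04 -0.02  0.01] [0.5926 0.2397 0.2564] 17.37
```

>>> jog_arm(
  motion=[
    [-0.8,-0.1,0,0,0,0,-0.1],
    [-2,-0.2,0,0,0,0,-0.1],
    [-3.3,-0.3,0,0,0,0,-0.1],
    [-4.6,-0.4,0,0,0,0,-0.1],
    [-5.9,-0.5,0,0,0,0,-0.1],
    [-7.2,-0.6,0,0,0,0,-0.1],
    [-8.5,-0.8,0,0,0,0,-0.1],
    [-9.7,-1.2,0,0,0,0,-0.1],
  ],
)

```text
time: 18.03
tcp_pos: [0.5551, -0.0542, 0.2511]
tool_rot: [-179.9, 0.1, 90.0]
wrist_force: [-0.1, -0.4, -0.9]
opening: 0.0479
finger_force: 20.8
```

>>> jog_arm(
  motion=[
    [-1,-0.6,0,0,0,0,-0.1],
    [-2.1,-1.2,0,0,0,0,-0.1],
    [-3.2,-1.8,0,0,0,0,-0.1],
    [-4.3,-2.4,0,0,0,0,-0.1],
    [-5.4,-2.9,0,0,0,0,-0.1],
    [-6.4,-3.4,0,0,0,0,-0.1],
    [-6.8,-3.5,0,0,0,0,-0.1],
    [-6.8,-3.5,0,0,0,0,-0.1],
  ],
)

```text
time: 18.7
tcp_pos: [0.4491, -0.2589, 0.2514]
tool_rot: [-179.8, 0.1, 89.8]
wrist_force: [0.5, 0.7, 0.8]
opening: 0.0482
finger_force: 20.8
```

```bash
python3 go.py .4515 -.2545 .0395 90
```

```text
[0.16 0.1  7.06] [-0.03  0.02 -0.04] [ 0.4491 -0.2589  0.2514] 18.7
```

>>> jog_arm(
  motion=[
    [0.12,0.1,0.3,0,0,0,-0.1],
    [0.12,0.1,1.4,0,0,0,-0.1],
    [0.12,0.1,2.7,0,0,0,-0.1],
    [0.12,0.1,4,0,0,0,-0.1],
    [0.12,0.1,5.2,0,0,0,-0.1],
    [0.12,0.1,6,0,0,0,-0.1],
    [0.12,0.1,6.4,0,0,0,-0.1],
    [0.12,0.1,6.4,0,0,0,-0.1],
  ],
)

```text
time: 19.37
tcp_pos: [0.4506, -0.2486, 0.0552]
tool_rot: [-179.4, -0.3, 90.1]
wrist_force: [-0.2, 0.0, 0.4]
opening: 0.048
finger_force: 20.8
```

```bash
python3 go.py .4515 -.2545 .0395 90;python3 - <<'E'
from h import *
im=cams.get_image("side")
cv2.imwrite("pics/s4.png",cv2.resize(im[150:290,200:330,::-1],None,fx=4,fy=4,interpolation=2))
E
```

```text
[-0.2   0.03  0.52] [-0.1  -0.05  0.03] [ 0.4506 -0.2486  0.0552] 19.37
```

View pics/s4.png

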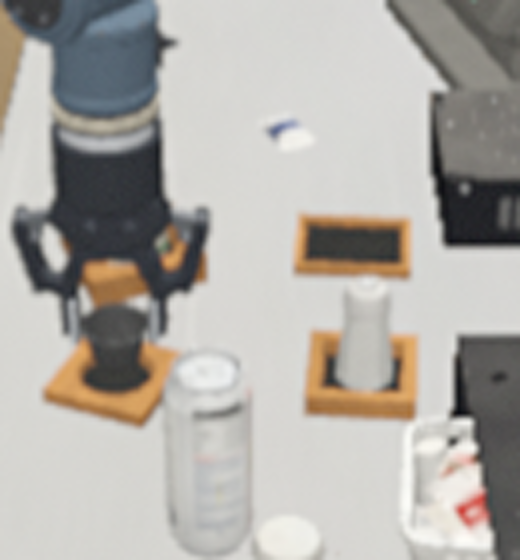

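The shaker is seated and the cup is upright above the small round seat at full-image (229,233). I'll lower it.

>>> jog_arm(
  motion=[
    [0,0,0.2,0,0,0,-0.1],
    [0,0,0.4,0,0,0,-0.1],
    [0,0,0.55,0,0,0,-0.1],
    [0,0,0.55,0,0,0,-0.1],
    [0,0,0.55,0,0,0,-0.1],
  ],
)

```text
time: 19.83
tcp_pos: [0.4516, -0.2525, 0.0422]
tool_rot: [-179.7, 0.0, 90.0]
wrist_force: [0.2, -0.3, -1.0]
opening: 0.0482
finger_force: 20.8
```

>>> jog_arm(
  motion=[
    [-0.05,0,0.06,0,0,0,-0.1],
    [-0.05,0,0.12,0,0,0,-0.1],
    [-0.05,0,0.15,0,0,0,-0.1],
    [-0.05,0,0.15,0,0,0,-0.1],
  ],
)

```text
time: 20.17
tcp_pos: [0.4519, -0.2547, 0.0393]
tool_rot: [-179.8, 0.1, 90.0]
wrist_force: [-2.4, 0.2, 13.2]
opening: 0.0477
finger_force: 21.5
```

>>> jog_arm(
  motion=[
    [0,0,0,0,0,0,0.3],
    [0,0,0,0,0,0,0.5],
    [0,0,0,0,0,0,0.8],
    [0,0,0,0,0,0,0.9],
    [0,0,0,0,0,0,0.9],
    [0,0,0,0,0,0,0.9],
  ],
)

```text
time: 20.67
tcp_pos: [0.4514, -0.2538, 0.0372]
tool_rot: [-179.7, -0.0, 90.0]
wrist_force: [0.1, 0.8, 0.0]
opening: 0.0815
finger_force: 0.0
```

>>> jog_arm(
  motion=[
    [0,0,-0.4,0,0,0,1],
    [0,0,-1.5,0,0,0,1],
    [0,0,-2.8,0,0,0,1],
    [0,0,-4.1,0,0,0,1],
    [0,0,-5.4,0,0,0,1],
    [0.3,0.5,-6.5,0,0,0,1],
    [0.9,1.5,-7.2,0,0,0,1],
    [1.5,2.5,-7.4,0,0,0,1],
  ],
)

```text
time: 21.33
tcp_pos: [0.5297, -0.21, 0.264]
tool_rot: [179.9, 0.3, 89.9]
wrist_force: [0.5, -1.5, -0.4]
opening: 0.0857
finger_force: 0.0
```

```bash
python3 go.py .577 .0945 .25 115
python3 - <<'E'
from h import *
for n in("top","side"):
  cams.get_image(n)
  for d in cams.silhouettes(n,"sauce_cup"): print(n,d["confidence"],d["xy"],fit(n,d["mask"],M["sauce_cup"]+[0,0,.004],[.45,-.25]))
  for d in cams.silhouettes(n,"sachet"): print(n,d["confidence"],d["xy"],unproj(n,d["xy"],.012),rect(n,d["mask"],.012))
E
```

```text
[10.15  1.55  0.42] [ 0.01  0.05 -4.19] [ 0.5297 -0.21    0.264 ] 21.33
top 0.77 [221.6, 179.1] [[0.57664761 0.09104906 0.012     ]] ((578.232666015625, 94.9572982788086), (33.84325408935547, 56.5415153503418), 25.817628860473633)
top 0.23 [224.4, 229.9] [[0.42418703 0.08427556 0.012     ]] ((426.9538269042969, 87.21135711669922), (65.34033966064453, 83.1843490600586), 53.221466064453125)
side 0.54 [229.6, 236.3] [ 0.45126443 -0.25349417]
side 0.45 [269.4, 178.5] [[0.57189809 0.11547726 0.012     ]] ((577.089111328125, 89.80101013183594), (31.080209732055664, 47.39963912963867), 12.22134780883789)
```

The cup is seated at (0.451, -0.2535). The sachet is at (0.577, 0.0935) with its grip axis at 25.8°, so tool yaw is 116°.

>>> jog_arm(
  motion=[
    [1.2,0.2,0,0,0,-0.6,1],
    [2.4,0.4,0,0,0,-1.2,1],
    [3.6,0.6,0,0,0,-1.8,1],
    [4.9,0.8,0,0,0,-2.4,1],
    [6.2,1,0,0,0,-3,1],
    [7.5,1.2,0,0,0,-3.6,1],
    [8.8,1.4,0.2,0,0,-4.33,1],
    [10,1.55,0.4,0,0,-4.33,1],
  ],
)

```text
time: 22.3
tcp_pos: [0.5734, 0.092, 0.246]
tool_rot: [-179.7, -0.2, 116.0]
wrist_force: [-0.5, -0.5, -0.9]
opening: 0.0852
finger_force: 0.0
```

```bash
python3 go.py .577 .0935 .10 116
```

```text
[-0.02  0.16  4.87] [-0.06 -0.03  0.01] [0.5734 0.092  0.246 ] 22.3
```

>>> jog_arm(
  motion=[
    [0,0.1,1,0,0,0,1],
    [0,0.1,2.2,0,0,0,1],
    [0,0.1,3.4,0,0,0,1],
    [0,0.1,4.6,0,0,0,1],
    [0,0.1,5.6,0,0,0,1],
    [0,0.1,6.4,0,0,0,1],
    [0,0.1,6.7,0,0,0,1],
    [0,0.1,6.7,0,0,0,1],
  ],
)

```text
time: 22.97
tcp_pos: [0.5731, 0.0914, 0.0429]
tool_rot: [-179.4, -0.3, 115.9]
wrist_force: [0.2, -0.2, 0.9]
opening: 0.0855
finger_force: 0.0
```

```bash
python3 go.py .577 .0935 .0305 116
```

```text
[0.   0.15 0.41] [-0.11 -0.05 -0.02] [0.5731 0.0914 0.0429] 22.97
```

>>> jog_arm(
  motion=[
    [0,0.08,0.2,0,0,0,1],
    [0,0.08,0.4,0,0,0,1],
    [0,0.08,0.4,0,0,0,1],
    [0,0.08,0.4,0,0,0,1],
  ],
)

```text
time: 23.3
tcp_pos: [0.5783, 0.0934, 0.0347]
tool_rot: [-179.8, -0.1, 116.0]
wrist_force: [-0.5, 0.6, 0.2]
opening: 0.0855
finger_force: 0.0
```

```bash
python3 go.py .577 .0935 .0305 116
```

```text
[ 0.02 -0.04  0.14] [-0.03 -0.01 -0.  ] [0.5783 0.0934 0.0347] 23.3
```

>>> jog_arm(
  motion=[
    [0,0,0.14,0,0,0,0.6],
    [0,0,0.14,0,0,0,0.3],
    [0,0,0.14,0,0,0,0.1],
    [0,0,0.14,0,0,0,-0.1],
    [0,0,0.14,0,0,0,-0.3],
    [0,0,0.14,0,0,0,-0.4],
    [0,0,0.14,0,0,0,-0.5],
    [0,0,0.14,0,0,0,-0.5],
  ],
  grip_force=20,
)

```text
time: 23.97
tcp_pos: [0.578, 0.0935, 0.03]
tool_rot: [-179.8, -0.1, 116.0]
wrist_force: [-0.2, 0.3, 4.8]
opening: 0.0337
finger_force: 20.3
```

>>> jog_arm(
  motion=[
    [0,0,-0.4,0,0,0,-0.5],
    [0,0,-1.2,0,0,0,-0.5],
    [0,0,-2.2,0,0,0,-0.5],
    [0,0,-3,0,0,0,-0.5],
    [0,0,-3.3,0,0,0,-0.5],
    [0,0,-3.3,0,0,0,-0.5],
  ],
)

```text
time: 24.47
tcp_pos: [0.5799, 0.0935, 0.1314]
tool_rot: [180.0, 0.0, 116.0]
wrist_force: [0.3, 0.0, 0.3]
opening: 0.0334
finger_force: 20.0
```

```bash
python3 go.py .6284 -.084 .12 177;  python3 - <<'E'
from h import *
im=cams.get_image("side")
cv2.imwrite("pics/s5.png",cv2.resize(im[100:240,220:350,::-1],None,fx=4,fy=4,interpolation=2))
E
```

```text
[-6.03 -1.14  0.38] [ 0.000e+00  1.000e-02 -1.017e+01] [0.5799 0.0935 0.1314] 24.47
```

View pics/s5.png

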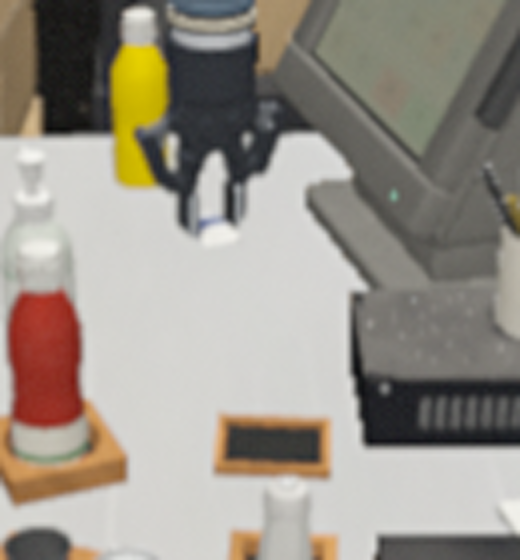

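The sachet is held level at full-image (274,158), and the bottle, cup and shaker look seated. Next I carry and turn it.

>>> jog_arm(
  motion=[
    [-0.7,-0.1,0,0,0,-1.1,-0.5],
    [-1.5,-0.3,0,0,0,-2.2,-0.5],
    [-2.3,-0.4,0,0,0,-3.3,-0.5],
    [-3.1,-0.6,0,0,0,-4.4,-0.5],
    [-3.9,-0.7,0,0,0,-5.5,-0.5],
    [-4.7,-0.9,0,0,0,-6.6,-0.5],
    [-5.5,-1,0,0,0,-7.7,-0.5],
    [-6.03,-1.14,0,0,0,-8.8,-0.5],
  ],
)

```text
time: 25.18
tcp_pos: [0.6265, -0.0862, 0.126]
tool_rot: [-179.9, -0.4, 169.0]
wrist_force: [0.0, -1.0, -0.3]
opening: 0.0332
finger_force: 20.0
```

```bash
python3 go.py .6284 -.084 .07 177
```

```text
[-0.06  0.08  1.86] [-0.01 -0.08 -1.33] [ 0.6265 -0.0862  0.126 ] 25.18
```

>>> jog_arm(
  motion=[
    [0,0,0,0,0,-0.6,-0.5],
    [0,0,0.4,0,0,-1.33,-0.5],
    [0,0,1.1,0,0,-1.33,-0.5],
    [0,0,1.8,0,0,-1.33,-0.5],
    [0,0,2.0,0,0,-1.33,-0.5],
    [0,0,2.0,0,0,-1.33,-0.5],
    [0,0,2.0,0,0,-1.33,-0.5],
  ],
)

```text
time: 25.77
tcp_pos: [0.6258, -0.0839, 0.0672]
tool_rot: [180.0, -0.4, 176.8]
wrist_force: [-0.6, -0.0, 0.3]
opening: 0.0333
finger_force: 20.0
```

```bash
python3 go.py .6284 -.084 .0345 177
```

```text
[-0.09  0.    1.09] [ 0.   -0.07 -0.04] [ 0.6258 -0.0839  0.0672] 25.77
```

>>> jog_arm(
  motion=[
    [-0.06,0,0.3,0,0,0,-0.5],
    [-0.06,0,0.6,0,0,0,-0.5],
    [-0.06,0,0.8,0,0,0,-0.5],
    [-0.06,0,0.95,0,0,0,-0.5],
    [-0.06,0,0.95,0,0,0,-0.5],
    [-0.06,0,0.95,0,0,0,-0.5],
  ],
)

```text
time: 26.27
tcp_pos: [0.6279, -0.0841, 0.0395]
tool_rot: [-180.0, -0.3, 176.8]
wrist_force: [0.1, -0.7, -0.1]
opening: 0.0334
finger_force: 20.0
```

>>> jog_arm(
  motion=[
    [0,0,0.06,0,0,0,-0.5],
    [0,0,0.11,0,0,0,-0.5],
    [0,0,0.16,0,0,0,-0.5],
    [0,0,0.16,0,0,0,-0.5],
  ],
)

```text
time: 26.6
tcp_pos: [0.628, -0.0842, 0.0349]
tool_rot: [-180.0, -0.3, 176.8]
wrist_force: [0.3, 0.1, -0.3]
opening: 0.0332
finger_force: 20.0
```

>>> jog_arm(
  motion=[
    [0,0,0.03,0,0,0,-0.5],
    [0,0,0.06,0,0,0,-0.5],
    [0,0,0.06,0,0,0,-0.5],
  ],
)

```text
time: 26.85
tcp_pos: [0.6282, -0.0843, 0.034]
tool_rot: [-180.0, -0.3, 176.8]
wrist_force: [-0.8, 0.9, 4.5]
opening: 0.0333
finger_force: 20.4
```

Contact with the floor. Release and withdraw.

>>> jog_arm(
  motion=[
    [0,0,0,0,0,0,-0.1],
    [0,0,0,0,0,0,0.1],
    [0,0,0,0,0,0,0.3],
    [0,0,0,0,0,0,0.4],
    [0,0,0,0,0,0,0.4],
  ],
)

```text
time: 27.27
tcp_pos: [0.628, -0.0842, 0.033]
tool_rot: [-180.0, -0.3, 176.8]
wrist_force: [-1.2, 0.3, 0.1]
opening: 0.0594
finger_force: 0.0
```

>>> jog_arm(
  motion=[
    [0,0,-0.4,0,0,0,0.4],
    [0,0,-1.5,0,0,0,0.4],
    [0,0,-2.8,0,0,0,0.4],
    [0,0,-4.1,0,0,0,1],
    [0,0,-5.4,0,0,0,1],
    [0,-1,-6.4,0,0,0,1],
    [0,-2.3,-6.8,0,0,0,1],
    [0,-3.6,-6.8,0,0,0,1],
  ],
)

```text
time: 27.93
tcp_pos: [0.6254, -0.1931, 0.2438]
tool_rot: [-179.7, 0.3, 176.9]
wrist_force: [0.6, -0.6, 0.0]
opening: 0.0855
finger_force: 0.0
```

```bash
python3 -c "from h import *;print(np.round(manip.state()['tcp_pos'],3))"
python3 - <<'E'
from h import *
im=cams.get_image("side"); cv2.imwrite("pics/s6.png",cv2.resize(im[130:290,190:340,::-1],None,fx=4,fy=3.7*1,interpolation=2))
t=cams.get_image("top"); cv2.imwrite("pics/t6.png",cv2.resize(t[130:260,200:420,::-1],None,fx=3.5,fy=3.5,interpolation=2))
for n in("top","side"):
  for d in cams.silhouettes(n,"sachet"): print(n,d["confidence"],d["xy"],rect(n,d["mask"],.016))
  for o,z in dict(soap_pump=0,drink_can=0,sauce_bottle=.004,salt_shaker=.004,sauce_cup=.004).items():
    for d in cams.silhouettes(n,o)[:2]: print(n,o,round(d["confidence"],2),np.round(fit(n,d["mask"],M[o]+[0,0,z],[.5,.0]),4))
E
```

```text
[ 0.625 -0.193  0.244]
top 0.77 [280.9, 160.6] ((628.2765502929688, -83.93252563476562), (33.06119155883789, 54.539222717285156), 88.83346557617188)
top soap_pump 0.96 [0.4349 0.    ]
top drink_can 0.84 [0.5171 0.    ]
top sauce_bottle 0.82 [0.5137 0.    ]
top sauce_bottle 0.67 [0.4565 0.    ]
top salt_shaker 0.37 [0.6206 0.    ]
side 0.48 [287.8, 210.7] ((625.9066772460938, -90.78225708007812), (46.26570510864258, 60.2869987487793), 89.5646743774414)
side 0.3 [249.5, 264.6] ((518.6332397460938, -340.62103271484375), (58.521263122558594, 216.9287109375), 2.3632655143737793)
side soap_pump 0.52 [0.4316 0.    ]
side drink_can 0.67 [0.511 0.   ]
side sauce_bottle 0.89 [0.5195 0.    ]
side sauce_bottle 0.63 [0.4448 0.    ]
side sauce_cup 0.66 [0.4316 0.    ]
```

View pics/s6.png

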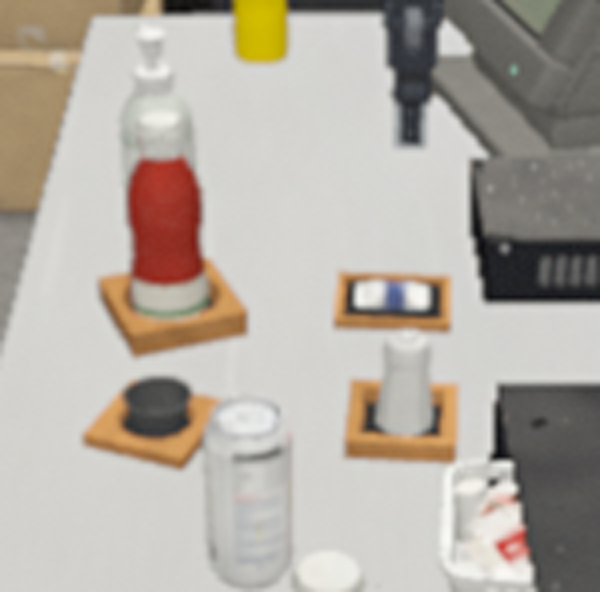

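View pics/t6.png

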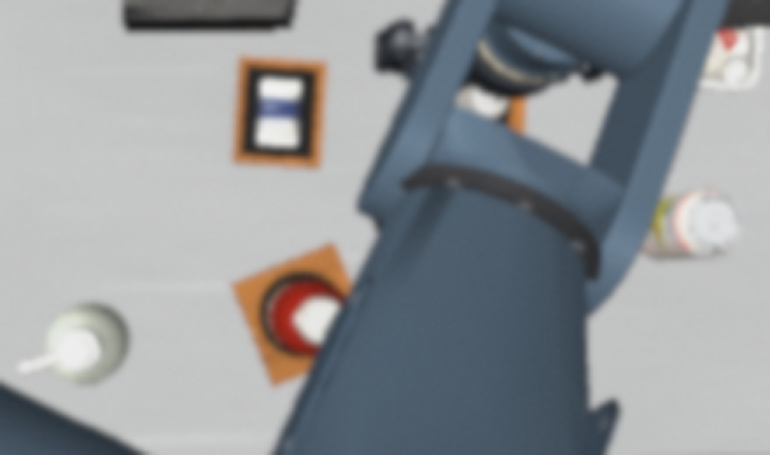

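All four condiments are down in their seats in both views: sachet at (0.628, -0.084), pump and can unmoved, gripper clear. Handing in.

```bash
python3 -c "
from rig import manip; print(manip.hand_in())"
```

```text
the job is handed in; nothing more can be done
None
```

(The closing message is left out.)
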